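Pry the snap-in cover off the control box

ROBOT

A 7-joint arm with a two-finger parallel gripper is mounted at the origin on a cart in front of the work surface, level with it; the furniture and walls round the work are solid. World frame = base frame: x ahead of the robot, y to its left, z up, the work surface at z = 0. Lengths are in m, angles in rad, forces in N, time in s.
With the tool pointing down it reaches from about 0.425 to 0.95 m from the base axis. Payload 4.7 kg.
Tool frame: the origin (TCP) lies midway between the tips of the shut fingers; the grasp point (between the pads) lies 19 mm behind it (manip.tcp_to_grasp is the distance from the TCP to the grasp point, in m); z points along the fingers, y is the line along which they close (so a half turn about z gives the same grasp; the last joint's range is limited). The gripper opens to 87 mm and grips with 3 to 60 N. Pads are 19 mm wide; open, the fingers measure 117 mm over their backs; the gripper's body (75 mm by 190 mm) begins 51 mm behind the grasp point.
Start: joints at [-1.321, 0.469, -0.049, 1.532, 0.024, 1.141, -0.082], TCP at [0.186, 0.649, 0.223] pointing down, gripper open.
Joint ranges: [-2.59, 2.59], [-0.33, 1.99], [-1.39, 1.29], [0.1, 2.45], [-1.04, 4.18], [0.21, 1.99], [-2.66, 2.66]. Speed limits (rad/s): [2.57, 2.57, 3.14, 3.14, 3.14, 3.14, 3.14].

INTERFACE

Orientations are given as a 3x3 rotation matrix whose columns are the frame's x, y, z axes.
In Python, from plant import manip gives the robot as it stands. The module is installed in compiled form; this text tells all that it offers.
- The arm moves only by the tool drive_tool, never from a script. Its argument "motion" is a list that holds one entry, the list of rows, each a list of 6 numbers: the shift along the tool's x, y, z in mm, then the turn, a rotation vector about the tool's x, y, z in rad. A call has 1 to 10 rows; each row is the pose to reach, as a shift and turn from the pose commanded when the call began, along the tool's axes at that moment; what a row does not reach only later rows make up. A row lasts 1/8 s, in which the tool goes at most 62.5 mm and 10.7 degrees, less where a joint would pass 70% of its speed; a pose out of reach is approached as far as the arm can. A call with a gripper value outside its range is refused whole. "grip" is the closure, from -1 (fully open) to 1 (shut), set as the call begins (left out, the last holds). The fingers move at their own pace and stop on an object; "grip_force" is the grip in N (left out, the last holds). Time passes only in rows, so rows that repeat a pose let the fingers close. It gives the time, the measured TCP pose, the force, the opening and the grip force at its end, in the units of the state.
- manip.sense(): the state, without advancing time (a new reading comes with each control period).
- manip.capture(name): name is "scene" or "top" or "wrist"; returns the picture (400x640x3 uint8, blue, green, red); there is no depth.
- manip.calibration(name): a dict with "fx", "fy", "cx", "cy" (pixels), "origin" and "attitude" of the camera in the world; the wrist camera has in their place "tool_from_camera" (4x4, takes a point from camera to tool coordinates, whose origin is the TCP and whose axes are the flange's). Camera axes: x right, y up, looking along -z (the intrinsics and any distortion apply to the point x, -y, -z); pixel columns grow to the right and rows downward; lengths in m; the calibration is good to about 2 mm. A picture is of the moment at which its call begins: read the wrist's pose just before it. calibration takes no time and is no camera call.
- manip.hand_in(): hands the job in; it is judged then, once.
Trained networks look in the newest picture that a camera, given by its name, has taken for a name from the list of things; names that differ only in an ending like _2 or _b are one class to them, and where a whole thing is asked for, a point or a joint stands for the part that bears it (a point fixed in the world has none). Each returns a list of dicts, best first, with "score" (0 to 1); they miss things now and then, are a little off and sometimes report something else, mostly with a low value. They report only what shows in the picture. A call takes as long as a camera call.
- manip.trace(name, camera): "region" (400x640 bool, what is visible of it) and "point" ([column, row] in pixels, amid what is visible of it).
The state is a dict: "time": time; "joints": joint angles; "dq": joint speeds; "tau": joint torques, N m; "tool_pos": TCP position; "orientation": TCP orientation; "ft_force": force on the tool from outside, world axes, zero at the start; "wrist_torque": the same for the moment, N m; "opening": opening from 0.0 (shut) to 1.0 (fully open); "finger_force": force on a finger pad.
Only numpy, scipy, OpenCV 4.12 (cv2) and the standard library are available. Lean on these libraries where they do the work, as an engineer would, in place of code of your own. Each camera call takes 0.05 s, during which the arm holds its last target. There are 200 camera calls.

TASK

Open the grey control box: pull the red pry tool out of its wooden holder by the blade, lay it down flat on the bench and let go, take it again by its handle, push the blade into the notch under the yellow cover and lever the cover up until its front edge pops out over the two spring rollers and stays up. Then lay the tool flat on the bench and put the cover gently into the blue tray, flat and right side up. Do not shift the jar, the plaster cylinder beside the box or the sanding block.

Things in the scene. Friction and masses are not known exactly. Their poses are not given: they have to be found in the camera images.
- control_box: Grey metal box fixed to the bench, 120 (x) x 76 (y) mm, 109 mm high, origin centre of its underside. Front = its -x face, with a U-shaped notch, open at the top, in the middle of the 8 mm front wall. Side walls 8 mm thick, tops 108 mm up. The yellow cover lies between the walls on ledges 98 mm up, its rear edge hooked 4.5 mm under a lip of the rear wall; below it the box is hollow down to 60 mm.
- notch (a point): Centre of the outer edge of the notch's floor on the box's front face, 89 mm above the bench; this edge is the fulcrum. Axes as the box: +x leads horizontally into the notch and under the cover, z up. The notch is 30 mm wide and open at the top; the cover's underside is 9 mm above this point and begins 13 mm in (+x). The blade can go 40 to 50 mm in.
- cover_center (a point): Middle of the yellow cover, a loose plate 101 (x) x 56 (y) x 14 mm, about 0.1 kg, top edges bevelled 4 mm (sides upright for the lower 10 mm). The point is 7 mm above its underside, 47 mm behind its front edge, 54 mm ahead of its rear edge. Axes: -x to its front edge (at the notch when fitted), z up through its top.
- cover_front (a point): Middle of the cover's lower front edge: 98 mm above the bench when snapped in (nothing to grip then), about 112 mm when popped up. Then the cover is tilted 8 degrees and its sides stand proud of the side walls near the front: grip it there across its width from above, draw it 10 mm forward (off the rear lip) and upward. Front 5 mm and rear 8 mm are tongues 5 mm thick.
- holder: Wooden tool holder fixed to the bench: a channel open at the top and at its -x end, 112 (x) x 44 (y) x 58 mm; origin on the underside, x from -52 to +60 mm. Channel floor 16 mm up, 32 mm wide, walls 6 mm. The tool's handle lies deep in it, out of reach of fingers; its blade sticks out at the -x end, level, 27 mm above the bench.
- pry_handle (a point): Centre of the pry tool's red handle, 100 (long) x 28 (wide) x 22 mm high. The whole tool is 195 mm long, 0.12 kg. Axes: +x along the tool to the blade tip, y across, z up when it lies flat. Lying flat on the bench this point is 11 mm up.
- pry_blade (a point): Point on the middle line of the steel blade, 45 mm ahead of the handle's end and 95 mm from the handle's centre. Blade: 95 mm long, 20 mm wide, 4 mm thick, at half the handle's height. Same axes.
- pry_tip (a point): Blade tip (last 8 mm 2.6 mm thick), 145 mm ahead of the handle's centre. Same axes.
- tray_floor (a point): Centre of the inner floor, 5 mm above the bench, of the fixed open blue tray, 160 (x) x 120 (y) x 26 mm outside, walls 5 mm.
- jar: Bystander: white jar with blue lid, 65 mm across, 88 mm high. Origin centre of the underside.
- block: Bystander: brown sanding block, 62 x 100 x 34 mm. Origin centre of the underside.
- rollers (a point): Point midway between two smooth spring rollers (10 mm thick) just inside the front wall, left and right of the notch, 108 mm up. They hold the cover's front edge down: about 15 N upward at that edge releases it, the cover swinging about its hooked rear edge. Raised 10 to 12 mm, the edge snaps past, and the rollers spring in under it and hold it about 14 mm up.
- stump: Bystander: cream plaster cylinder standing between the vice and the box, 67 mm across, 120 mm high. Origin centre of the underside.

How it is judged:
On the way, in this order (a step that is already met when the one before it is completed fails the run):
1. the pry tool lies flat on the bench, out of its holder, and is let go (height (world z) of each of pry_handle, pry_blade below 0.016 m and linear speed of pry_tool below 0.03 m/s and contact force between the fingers and pry_tool below 0.1 N), for 0.2 s.
2. with the blade in the notch and the gripper at the tool's handle, the cover's front edge has popped up by more than 10 mm (z of cover_front in the frame of control_box above 0.108 m and distance between pry_tip and notch below 0.065 m and x of pry_tip in the frame of control_box above -0.052 m and x of the grasp point in the frame of pry_handle below 0.06 m), for 0.1 s.
At the end, for the whole second after the job is handed in: The cover lies flat (within 0.1 rad) on the floor of the blue tray, right side up, its centre within 35 mm of the tray's middle along each of the tray's axes and less than 12 mm above its floor; the pry tool lies flat on the bench (handle centre and blade less than 16 mm up); both are at rest (x of cover_center in the frame of tray_floor between -0.035 and 0.035 m and y of cover_center in the frame of tray_floor between -0.035 and 0.035 m and z of cover_center in the frame of tray_floor below 0.012 m and angle between cover_center's own z axis and vertical below 0.1 rad and linear speed of each of cover, pry_tool below 0.02 m/s and height (world z) of each of pry_handle, pry_blade below 0.016 m); the robot touches nothing.
It fails at once if the jar is moved more than 40 mm (distance of jar from where it was at the start of the episode above 0.04 m).
It fails at once if the plaster cylinder is moved more than 40 mm (distance of stump from where it was at the start of the episode above 0.04 m).
It fails at once if the sanding block is moved more than 40 mm (distance of block from where it was at the start of the episode above 0.04 m).
It fails at once if the cover is dropped or thrown into the tray (faster than 0.7 m/s close above it) (horizontal distance between cover_center and tray_floor below 0.09 m and height (world z) of cover_center below 0.07 m and linear speed of cover above 0.7 m/s).
It also fails if it takes over 72 s, if anything falls off the work surface, if the arm or the gripper's body presses on something with over 40 N, if the wrist force passes 120 N, or if a joint passes its speed limit or range.

## Working session

There is one attempt and no reset: what is moved stays moved. The work goes in short steps, Python scripts to look and compute and a tool call to move; the robot and the scene stay as the last step left them, time stands still between calls to the robot, and variables do not carry over. Pictures are saved under pics/ and viewed, at most 10 in all, crops included, and the job is handed in when it is done.

Besides the shell and the picture viewer there is one more tool, called after ">>>" in YAML: its name, and indented under it one key for each argument. drive_tool: Moves the arm, as the interface text tells. Its arguments: {"type":"object","properties":{"motion":{"type":"array"},"grip":{"type":"number"},"grip_force":{"type":"number"}},"required":["motion"]}

```bash
mkdir -p pics; python3 - <<'E'
from plant import manip
import cv2,numpy as np
s=manip.sense();print(s['time'],s['tool_pos'],np.round(s['orientation'],3).tolist(),s['opening'],manip.tcp_to_grasp)
for c in('scene','top'):
    im=manip.capture(c);cv2.imwrite(f'pics/{c}0.png',im)
    k=manip.calibration(c);print(c,k)
    for n in['control_box','holder','pry_handle','pry_blade','tray_floor','jar','block','stump','cover_center']:
        r=manip.trace(n,c)
        if r: 
            m=r[0]['region'].astype(np.uint8); print(n,round(r[0]['score'],2),np.round(r[0]['point'],1),cv2.boundingRect(m))
            cv2.imwrite(f'/tmp/m_{c}_{n}.png',m*255)
        else: print(n,None)
print({k:np.round(v,4).tolist() for k,v in manip.calibration('wrist').items()})
E
```

```text
0.0 [0.18556362 0.64836201 0.22151253] [[-0.961, 0.275, -0.0], [0.275, 0.961, -0.002], [-0.0, -0.002, -1.0]] 1.0032095161562224 0.0187
scene {'fx': 392.76807607179006, 'fy': 392.76807607179006, 'cx': 323.47205825718123, 'cy': 201.2970402296641, 'origin': array([ 0.05743898, -0.59011632,  0.96196443]), 'attitude': array([[ 0.81911451,  0.41666284, -0.39426324],
       [-0.57333429,  0.57259868, -0.58601924],
       [-0.01841783,  0.70606149,  0.70791098]])}
control_box 0.89 [398.5 246.3] (384, 212, 40, 60)
holder 0.94 [284.8 156.7] (266, 146, 31, 25)
pry_handle 0.43 [257.  169.4] (246, 160, 26, 16)
pry_blade 0.72 [260.5 170.6] (246, 161, 25, 15)
tray_floor 0.82 [316.2 189.9] (293, 170, 45, 40)
jar 0.74 [462.1 291.7] (448, 275, 30, 36)
block 0.74 [242.6 148.8] (227, 142, 30, 18)
stump 0.89 [331.5 250.2] (319, 230, 24, 45)
cover_center 0.88 [405.7 227.2] (392, 216, 28, 29)
top {'fx': 395.1249089755, 'fy': 395.1249089755, 'cx': 326.9115824678976, 'cy': 198.19298139926727, 'origin': array([0.28951565, 0.14513212, 1.463667  ]), 'attitude': array([[ 0.0102827 ,  0.98371256, -0.17945436],
       [-0.99994163,  0.01071118,  0.00141886],
       [ 0.00331791,  0.1794293 ,  0.98376528]])}
control_box 0.65 [390.7 176. ] (377, 148, 38, 42)
holder 0.69 [452.3 166.8] (441, 157, 23, 20)
pry_handle 0.79 [237.8 201.9] (234, 177, 8, 52)
pry_blade 0.69 [235.6 197.7] (234, 177, 8, 53)
tray_floor 0.81 [295.8 185.3] (279, 162, 33, 43)
jar 0.65 [453.6 169.9] (440, 157, 23, 21)
block 0.97 [195.9 214. ] (182, 201, 32, 28)
stump 0.61 [370.7 223.7] (361, 212, 22, 22)
cover_center 0.58 [401.8 166.9] (386, 152, 24, 27)
{'fx': 287.1755, 'fy': 287.1755, 'cx': 324.0697, 'cy': 196.0375, 'tool_from_camera': [[-0.0009, 0.9605, 0.2781, 0.0761], [1.0, 0.001, -0.0002, 0.0002], [-0.0005, 0.2781, -0.9605, -0.1617], [0.0, 0.0, 0.0, 1.0]]}
```

```bash
python3 - <<'E'
import cv2
a=cv2.imread('pics/scene0.png');b=cv2.imread('pics/top0.png')
cv2.imwrite('pics/sceneC.png',cv2.resize(a[120:330,215:495],(800,600),interpolation=cv2.INTER_CUBIC))
cv2.imwrite('pics/topC.png',cv2.resize(b[110:290,160:490],(800,436),interpolation=cv2.INTER_CUBIC))
E
```

```text
(no output)
```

View pics/sceneC.png

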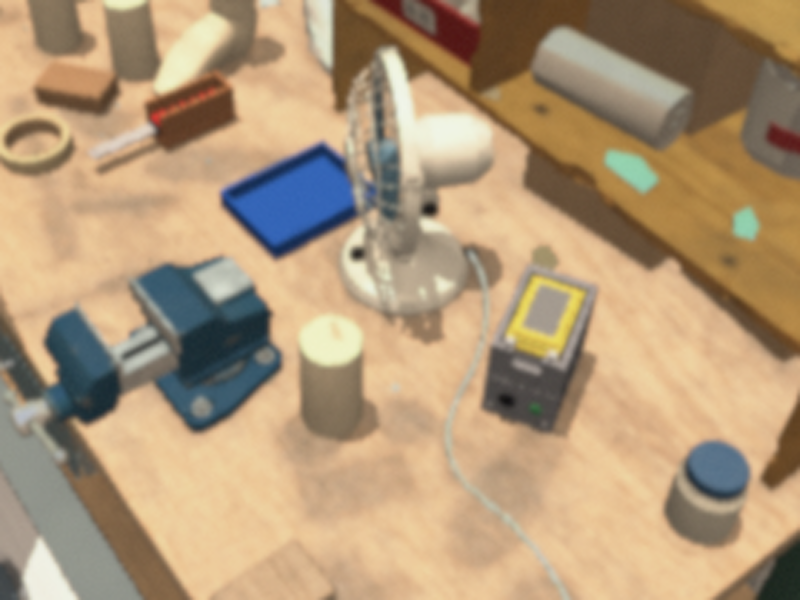

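View pics/topC.png

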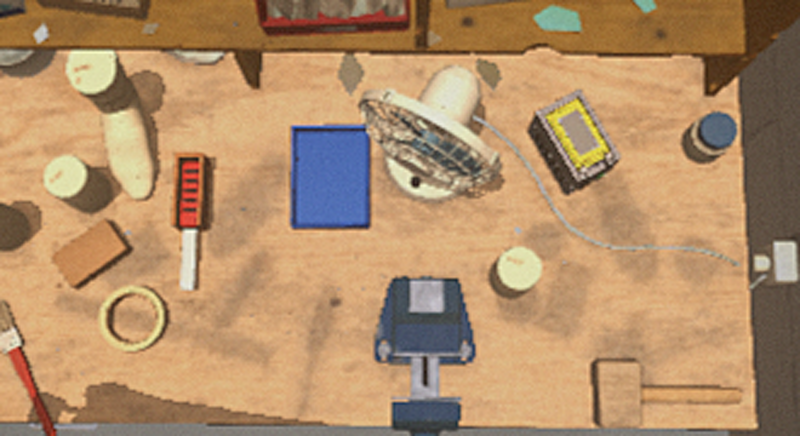

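```bash
cat > h.py <<'E'
import numpy as np,cv2
from plant import manip
from scipy.optimize import minimize
def cam(c,s=None):
    k=manip.calibration(c)
    if c=='wrist':
        T=np.eye(4);T[:3,:3]=s['orientation'];T[:3,3]=s['tool_pos'];T=T@np.array(k['tool_from_camera'])
        return k,T[:3,3],T[:3,:3]
    return k,np.array(k['origin']),np.array(k['attitude'])
def proj(P,C):
    k,o,R=C;q=(np.atleast_2d(P)-o)@R
    return np.c_[k['cx']+k['fx']*q[:,0]/-q[:,2],k['cy']-k['fy']*q[:,1]/-q[:,2]]
def ray(px,z,C):
    k,o,R=C;px=np.atleast_2d(px)
    d=np.c_[(px[:,0]-k['cx'])/k['fx'],-(px[:,1]-k['cy'])/k['fy'],-np.ones(len(px))]@R.T
    return o+d*((z-o[2])/d[:,2])[:,None]
def box(x0,x1,y0,y1,z0,z1):return np.array([[x,y,z] for x in(x0,x1) for y in(y0,y1) for z in(z0,z1)])
def place(P,x,y,a,z=0):
    c,s=np.cos(a),np.sin(a);return P@np.array([[c,s,0],[-s,c,0],[0,0,1]])+[x,y,z]
S=4
def render(parts,C,shape=(400,640)):
    m=np.zeros((shape[0]*S//2,shape[1]*S//2),np.uint8)
    for P in parts:
        p=proj(P,C)*S/2;cv2.fillConvexPoly(m,cv2.convexHull((p*16).astype(np.int32)),255,shift=4)
    return cv2.GaussianBlur(m,(0,0),3).astype(float)/255
def fit(parts,obs,x0,step=(.02,.02,.2)):
    T=[(C,cv2.GaussianBlur(cv2.resize(m.astype(np.uint8)*255,None,fx=S/2,fy=S/2,interpolation=cv2.INTER_NEAREST),(0,0),3).astype(float)/255) for C,m in obs]
    f=lambda v:sum(((render([place(P,*v) for P in parts],C)-t)**2).sum()/t.sum() for C,t in T)
    sim=np.array([x0]+[np.array(x0)+np.eye(3)[i]*step[i] for i in range(3)])
    r=minimize(f,x0,method='Nelder-Mead',options=dict(initial_simplex=sim,xatol=1e-4,fatol=1e-4,maxiter=150));return r.x,r.fun
BOX=[box(-.06,.06,-.038,.038,0,.109)]
HOLD=[box(-.052,.06,-.022,.022,0,.058)]
TRAY=[box(-.08,.08,-.06,.06,0,.026)]
E
python3 - <<'E'
from h import *
sc,tp=cam('scene'),cam('top')
print('tooltip top',ray([[160+188/2.424,110+285/2.424]],.027,tp),'scene',ray([[215+95/2.857,120+152/2.857]],.027,sc))
g=lambda c,n:cv2.imread(f'/tmp/m_{c}_{n}.png',0)>0
b0=ray([[400,166]],.109,tp)[0];print(b0)
for a in(-1,-.5,0,.5,1,2): print('box',a,fit(BOX,[(sc,g('scene','control_box')),(tp,g('top','control_box'))],[b0[0],b0[1],a]))
t0=ray(g('top','tray_floor').nonzero()[0].mean()*0+np.array([[296,185]]),.01,tp)[0]
print('tray',fit(TRAY,[(sc,g('scene','tray_floor')),(tp,g('top','tray_floor'))],[t0[0],t0[1],0]))
h0=ray([[239,190]],.05,tp)[0]
print('hold',fit(HOLD,[(sc,g('scene','holder'))],[h0[0],h0[1],0]),h0)
for n,z,px in(('jar',.088,(160+718/2.424,110+130/2.424)),('stump',.12,(160+519/2.424,110+270/2.424)),('block',.034,(160+90/2.424,110+253/2.424))):print(n,ray([px],z,tp))
print('vice',ray([(160+430/2.424,110+300/2.424)],.1,tp),'fan',ray([(160+430/2.424,110+180/2.424)],.02,tp),'shelf edge',ray([(160+430/2.424,110+45/2.424)],.1,tp))
E
```

```text
tooltip top [[0.43922197 0.46750993 0.027     ]] scene [[0.4394941  0.46338211 0.027     ]]
[ 0.65527724 -0.11433818  0.109     ]
box -1 (array([ 0.63468964, -0.11912775, -0.96712539]), np.float64(1.8134733333524422))
box -0.5 (array([ 0.65658314, -0.11066543,  0.52649328]), np.float64(1.1746940850209873))
box 0 (array([ 0.65675032, -0.11066577,  0.52708766]), np.float64(1.1735833019449098))
box 0.5 (array([ 0.6569781 , -0.10979688,  0.54982254]), np.float64(1.1801799529644386))
box 1 (array([ 0.65700256, -0.11132876,  0.51625733]), np.float64(1.1748097306480667))
box 2 (array([ 0.63464682, -0.11904074,  2.17511178]), np.float64(1.8134827938872418))
tray (array([0.60807293, 0.25852117, 0.03340255]), np.float64(0.13188490669973058))
hold (array([ 0.57929251,  0.46285501, -0.04146583]), np.float64(0.06101509321135545)) [0.57427764 0.46407878 0.05      ]
jar [[ 0.67201558 -0.32104226  0.088     ]]
stump [[ 0.45572024 -0.01911134  0.12      ]]
block [[0.48518284 0.61570738 0.034     ]]
vice [[0.41386604 0.1057049  0.1       ]] fan [[0.60624297 0.10441409 0.02      ]] shelf edge [[0.79523929 0.10781122 0.1       ]]
```

```bash
cat >> h.py <<'E'
from scipy.spatial.transform import Rotation as Rot
def ori(yaw,pitch=0):  # pitch>0: tool x (blade end) rises
    R=np.array([[np.cos(yaw),np.sin(yaw),0],[np.sin(yaw),-np.cos(yaw),0],[0,0,-1]]).T.copy()
    R=np.c_[[np.cos(yaw),np.sin(yaw),0],[np.sin(yaw),-np.cos(yaw),0],[0,0,-1]]
    return R@Rot.from_rotvec([0,pitch,0]).as_matrix()
def plan(*targets):  # each (pos,R): cumulative rows relative to the present pose
    s=manip.sense();R0=s['orientation'];p0=s['tool_pos'];q=p0
    for p,R in targets:
        p=np.array(p);w=Rot.from_matrix(R0.T@R).as_rotvec()
        print('ROW',np.round(R0.T@(p-p0)*1000,1).tolist(),np.round(w,3).tolist(),'n>=',round(max(np.linalg.norm(p-q)/.0625,0),1),round(np.degrees(np.linalg.norm(w))/10.7,1));q=p
def pose():
    s=manip.sense();R=s['orientation'];print('t',round(s['time'],2),'pos',np.round(s['tool_pos'],4),'yaw',round(np.arctan2(R[1,0],R[0,0]),4),'xz',round(R[2,0],3),'zz',round(R[2,2],3),'op',round(s['opening'],3),'ff',s['finger_force'],'F',np.round(s['ft_force'],1));return s
E
python3 - <<'E'
from h import *
plan(([.485,.465,.2],ori(np.pi)))
E
```

```text
ROW [-338.3, -94.5, 22.6] [0.0, -0.0, -0.279] n>= 5.6 1.5
```

>>> drive_tool:
  motion:
    - [[-338,-94,22,0,0,-0.28],[-338,-94,22,0,0,-0.28],[-338,-94,22,0,0,-0.28],[-338,-94,22,0,0,-0.28],[-338,-94,22,0,0,-0.28],[-338,-94,22,0,0,-0.28],[-338,-94,22,0,0,-0.28],[-338,-94,22,0,0,-0.28]]
  grip: -1

```text
time: 2.0
tool_pos: [0.4839, 0.4664, 0.2005]
orientation: [[-1.0, -0.002, -0.001], [-0.002, 1.0, 0.001], [0.001, 0.001, -1.0]]
ft_force: [-0.8, -0.3, 0.4]
opening: 0.999
finger_force: 0.0
```

```bash
python3 - <<'E'
from h import *
s=pose();im=manip.capture('wrist');cv2.imwrite('pics/w1.png',im);C=cam('wrist',s)
for n in('holder','pry_handle','pry_blade'):
    for r in manip.trace(n,'wrist')[:1]:
        m=r['region'].astype(np.uint8);print(n,r['score'],r['point'],cv2.boundingRect(m));cv2.imwrite(f'/tmp/w1_{n}.png',m*255)
print(proj([[.44,.465,.027],[.527,.465,.058]],C))
E
```

```text
t 2.0 pos [0.4839 0.4664 0.2005] yaw -3.1395 xz 0.001 zz -1.0 op 0.999 ff 0.0 F [-0.8 -0.3  0.4]
holder 0.76 [312.9, 253.0] (307, 207, 38, 99)
pry_handle 0.73 [324.5, 205.4] (314, 136, 23, 153)
pry_blade 0.64 [327.1, 205.6] (314, 137, 24, 152)
[[322.63256568 142.03643656]
 [322.55215192 222.45465253]]
```

View pics/w1.png

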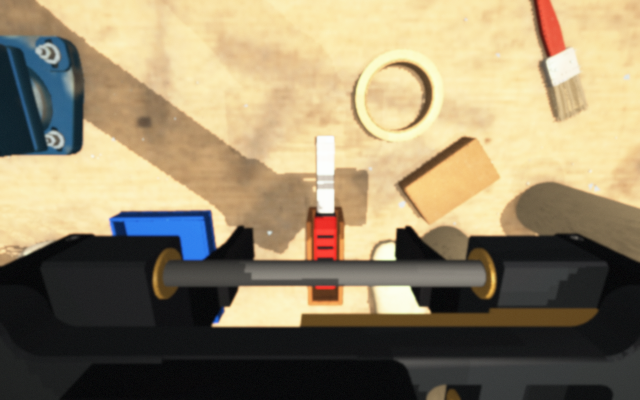

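```bash
python3 - <<'E'
from h import *
s=manip.sense();C=cam('wrist',s)
print(ray([[325,137],[326,209]],.027,C), ray([[325,207.5]],.058,C))
p=ray([[325.3,180]],.027,C)[0];print(p)
plan(([.487,p[1],.10],ori(np.pi)),([.487,p[1],.018],ori(np.pi)))
# fan height from top & scene: hub points
E
```

```text
[[0.43375894 0.46823726 0.027     ]
 [0.52093351 0.46982259 0.027     ]] [[0.5086687  0.46840462 0.058     ]]
[0.48432611 0.4688011  0.027     ]
ROW [-3.8, 1.7, 100.7] [0.001, -0.0, 0.004] n>= 1.6 0.0
ROW [-3.8, 1.7, 182.7] [0.001, -0.0, 0.004] n>= 1.3 0.0
```

>>> drive_tool:
  motion:
    - [[0,2,60,0,0,0],[0,2,120,0,0,0],[0,2,160,0,0,0],[0,2,182,0,0,0],[0,2,182,0,0,0]]

```text
time: 2.82
tool_pos: [0.4838, 0.4676, 0.0175]
orientation: [[-1.0, -0.002, -0.002], [-0.002, 1.0, -0.001], [0.002, -0.001, -1.0]]
ft_force: [-0.1, 0.9, 1.0]
opening: 0.999
finger_force: 0.0
```

>>> drive_tool:
  motion:
    - [[0,0,0,0,0,0],[0,0,0,0,0,0],[0,0,0,0,0,0],[0,0,0,0,0,0],[0,0,0,0,0,0],[0,0,0,0,0,0]]
  grip: 1
  grip_force: 40

```text
time: 3.58
tool_pos: [0.4848, 0.4676, 0.0186]
orientation: [[-1.0, -0.001, -0.0], [-0.001, 1.0, 0.0], [0.0, 0.0, -1.0]]
ft_force: [-0.3, 0.5, 0.6]
opening: 0.4
finger_force: 0.0
```

>>> drive_tool:
  motion:
    - [[0,0,0,0,0,0],[0,0,0,0,0,0],[0,0,0,0,0,0],[0,0,0,0,0,0],[0,0,-2,0,0,0],[10,0,-2,0,0,0],[25,0,-2,0,0,0],[40,0,-2,0,0,0]]

```text
time: 4.58
tool_pos: [0.4429, 0.4676, 0.0205]
orientation: [[-1.0, -0.002, -0.001], [-0.002, 1.0, -0.0], [0.001, -0.0, -1.0]]
ft_force: [-0.1, -0.1, -0.7]
opening: 0.215
finger_force: 40.0
```

>>> drive_tool:
  motion:
    - [[20,0,0,0,0,0],[45,0,0,0,0,0],[70,0,0,0,0,0],[95,0,-2,0,0,0],[95,-35,-2,0,0,0],[95,-65,-2,0,0,0],[95,-65,-2,0,0,0]]

```text
time: 5.45
tool_pos: [0.3491, 0.3996, 0.0226]
orientation: [[-1.0, 0.001, -0.001], [0.001, 1.0, -0.002], [0.001, -0.002, -1.0]]
ft_force: [1.0, 0.4, -1.4]
opening: 0.219
finger_force: 40.0
```

```bash
python3 - <<'E'
from h import *
s=pose();im=manip.capture('wrist');cv2.imwrite('pics/w2.png',im)
E
```

```text
t 5.45 pos [0.3491 0.3996 0.0226] yaw 3.1405 xz 0.001 zz -1.0 op 0.219 ff 39.999573826789856 F [ 1.   0.4 -1.4]
```

View pics/w2.png

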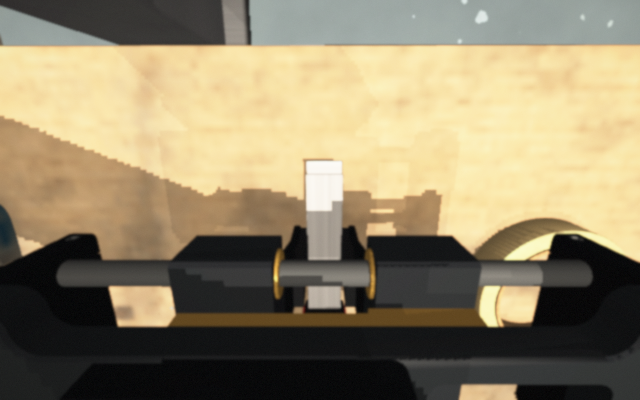

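>>> drive_tool:
  motion:
    - [[0,0,8,0,0,0],[0,0,14,0,0,0],[0,0,17,0,0,0],[0,0,19,0,0,0],[0,0,20,0,0,0]]

```text
time: 6.12
tool_pos: [0.3499, 0.4026, 0.0024]
orientation: [[-1.0, -0.001, -0.0], [-0.001, 1.0, 0.0], [0.0, 0.0, -1.0]]
ft_force: [-0.7, -0.2, 0.8]
opening: 0.217
finger_force: 40.0
```

>>> drive_tool:
  motion:
    - [[0,0,0,0,0,0],[0,0,0,0,0,0],[0,0,0,0,0,0],[0,0,0,0,0,0],[0,0,0,0,0,0]]
  grip: -1

```text
time: 6.75
tool_pos: [0.3499, 0.4025, 0.0026]
orientation: [[-1.0, -0.001, 0.0], [-0.001, 1.0, 0.0], [-0.0, 0.0, -1.0]]
ft_force: [-0.0, 0.4, -0.3]
opening: 0.699
finger_force: 0.0
```

>>> drive_tool:
  motion:
    - [[0,0,-40,0,0,0],[0,0,-100,0,0,0],[-50,0,-130,0,0,0],[-90,0,-160,0,0,0],[-90,0,-160,0,0,0],[-90,0,-160,0,0,0]]

```text
time: 7.5
tool_pos: [0.4387, 0.4023, 0.1618]
orientation: [[-1.0, -0.002, -0.002], [-0.002, 1.0, -0.001], [0.002, -0.001, -1.0]]
ft_force: [0.1, -0.6, -0.5]
opening: 0.997
finger_force: 0.0
```

```bash
python3 - <<'E'
from h import *
s=pose();im=manip.capture('wrist');cv2.imwrite('pics/w3.png',im);C=cam('wrist',s)
im2=manip.capture('top');cv2.imwrite('pics/top1.png',im2);sc=manip.capture('scene');cv2.imwrite('pics/scene1.png',sc)
for n in('pry_handle','pry_blade'):
    for r in manip.trace(n,'wrist')[:1]:
        m=r['region'].astype(np.uint8);print(n,r['score'],r['point'],cv2.boundingRect(m))
        ys,xs=m.nonzero()
        for y in range(ys.min(),ys.max(),12):
            c=xs[ys==y]; print(y,c.min(),c.max(),np.round(ray([[(c.min()+c.max())/2+.5,y]],.011,C)[0],4)[:2])
E
```

```text
t 7.5 pos [0.4387 0.4023 0.1618] yaw -3.1399 xz 0.002 zz -1.0 op 0.997 ff 0.0 F [ 0.1 -0.6 -0.5]
pry_handle 0.65 [325.9, 154.2] (312, 47, 27, 185)
47 318 332 [0.3    0.4036]
59 315 335 [0.3108 0.4036]
71 317 335 [0.3219 0.4047]
83 317 334 [0.3332 0.4042]
95 317 333 [0.3447 0.4037]
107 316 334 [0.3565 0.4037]
119 316 334 [0.3686 0.4038]
131 316 333 [0.3809 0.4033]
143 314 335 [0.3935 0.4033]
155 313 338 [0.4064 0.4044]
167 313 338 [0.4196 0.4044]
179 313 337 [0.4331 0.4039]
191 313 336 [0.447  0.4034]
203 313 336 [0.4611 0.4034]
215 313 337 [0.4757 0.404 ]
227 314 337 [0.4905 0.4046]
pry_blade 0.8 [326.9, 147.5] (312, 46, 27, 186)
46 317 332 [0.2991 0.4031]
58 315 335 [0.3099 0.4036]
70 316 335 [0.321  0.4042]
82 316 334 [0.3322 0.4037]
94 315 334 [0.3437 0.4032]
106 315 334 [0.3555 0.4032]
118 316 334 [0.3675 0.4038]
130 315 334 [0.3799 0.4033]
142 314 336 [0.3924 0.4038]
154 312 338 [0.4053 0.4038]
166 313 338 [0.4185 0.4044]
178 313 337 [0.432  0.4039]
190 313 337 [0.4458 0.4039]
202 313 337 [0.4599 0.404 ]
214 313 337 [0.4744 0.404 ]
226 313 337 [0.4893 0.404 ]
```

View pics/w3.png

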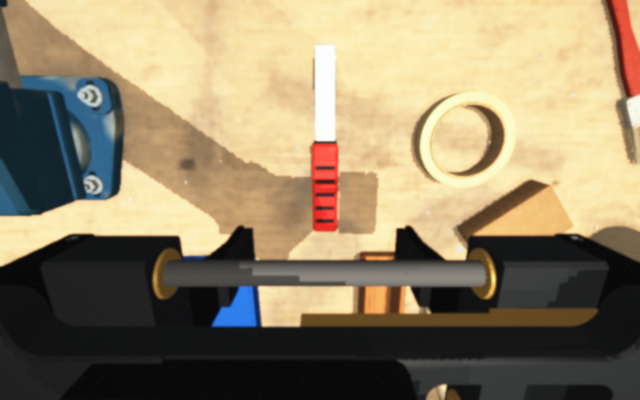

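```bash
python3 - <<'E'
from h import *
from scipy.optimize import least_squares
sc,tp=cam('scene'),cam('top')
def tri(a,b):
    pa=np.array([215+a[0]/2.857,120+a[1]/2.857]);pb=np.array([160+b[0]/2.424,110+b[1]/2.424])
    r=least_squares(lambda P:np.r_[proj(P,sc)[0]-pa,proj(P,tp)[0]-pb],[.6,.1,.15]);return np.round(r.x,3),round(r.cost,1)
print('motor',tri((455,148),(452,95)),'cagetop',tri((385,48),(435,115)),'cage left',tri((350,130),(365,100)),'cageright',tri((405,160),(495,185)),'vicetop',tri((220,275),(428,295)),'base',tri((405,262),(418,185)))
plan(([.445,.4037,.05],ori(np.pi)),([.445,.4037,.003],ori(np.pi)))
E
```

```text
motor (array([0.696, 0.078, 0.171]), np.float64(0.1)) cagetop (array([0.622, 0.108, 0.316]), np.float64(0.3)) cage left (array([0.681, 0.212, 0.121]), np.float64(39.2)) cageright (array([0.563, 0.02 , 0.26 ]), np.float64(24.9)) vicetop (array([0.417, 0.11 , 0.12 ]), np.float64(0.2)) base (array([ 0.633,  0.109, -0.004]), np.float64(61.8))
ROW [-6.6, 1.3, 111.7] [-0.001, -0.002, 0.003] n>= 1.8 0.0
ROW [-6.7, 1.3, 158.7] [-0.001, -0.002, 0.003] n>= 0.8 0.0
```

>>> drive_tool:
  motion:
    - [[-6,1,60,0,0,0],[-6,1,115,0,0,0],[-6,1,145,0,0,0],[-6,1,158.5,0,0,0],[-6,1,158.5,0,0,0]]

```text
time: 8.38
tool_pos: [0.4454, 0.4036, 0.0036]
orientation: [[-1.0, -0.002, -0.001], [-0.002, 1.0, -0.001], [0.001, -0.001, -1.0]]
ft_force: [0.5, 1.1, 0.7]
opening: 1.001
finger_force: 0.0
```

>>> drive_tool:
  motion:
    - [[0,0,0,0,0,0],[0,0,0,0,0,0],[0,0,0,0,0,0],[0,0,0,0,0,0],[0,0,0,0,0,0],[0,0,0,0,0,0],[0,0,0,0,0,0],[0,0,0,0,0,0],[0,0,0,0,0,0]]
  grip: 1
  grip_force: 60

```text
time: 9.5
tool_pos: [0.4459, 0.4035, 0.004]
orientation: [[-1.0, -0.001, -0.0], [-0.001, 1.0, -0.0], [0.0, -0.0, -1.0]]
ft_force: [-0.2, -0.1, -1.0]
opening: 0.315
finger_force: 60.0
```

>>> drive_tool:
  motion:
    - [[0,0,-60,0,0,0],[0,0,-120,0,0,0],[0,0,-180,0,0,0.18],[0,0,-240,0,0,0.36],[0,-30,-290,0,0,0.54],[5,-90,-296,0,0,0.72],[10,-150,-296,0,0,0.9],[20,-210,-296,0,0,1.08],[25,-253,-296,0,0,1.26],[25,-253,-296,0,0,1.44]]

```text
time: 10.75
tool_pos: [0.4207, 0.1465, 0.3002]
orientation: [[-0.119, 0.993, -0.0], [0.993, 0.119, 0.0], [0.0, -0.0, -1.0]]
ft_force: [0.0, 1.1, -0.9]
opening: 0.316
finger_force: 60.0
```

```bash
python3 - <<'E'
from h import *
pose();y=.53;plan(([.42,-.05,.3],ori(1.2)),([.437,-.238,.28],ori(.53)),([.437,-.238,.112],ori(.53)))
E
```

```text
t 10.75 pos [0.4207 0.1465 0.3002] yaw 1.6905 xz 0.0 zz -1.0 op 0.316 ff 59.97756242752075 F [ 0.   1.1 -0.9]
ROW [-195.0, -24.1, 0.1] [-0.0, -0.0, 0.491] n>= 3.1 2.6
ROW [-383.7, -29.7, 20.0] [-0.0, -0.0, 1.161] n>= 3.0 6.2
ROW [-383.8, -29.7, 188.0] [-0.0, -0.0, 1.161] n>= 2.7 6.2
```

>>> drive_tool:
  motion:
    - [[-60,-7,0,0,0,0.1],[-120,-15,0,0,0,0.25],[-180,-22,0,0,0,0.4],[-240,-26,5,0,0,0.58],[-300,-28,15,0,0,0.76],[-355,-30,20,0,0,0.94],[-384,-30,60,0,0,1.1],[-384,-30,110,0,0,1.16],[-384,-30,150,0,0,1.16],[-384,-30,150,0,0,1.16]]

```text
time: 12.0
tool_pos: [0.4396, -0.233, 0.1476]
orientation: [[0.856, 0.516, -0.007], [0.516, -0.856, 0.002], [-0.005, -0.005, -1.0]]
ft_force: [1.1, -0.0, -0.3]
opening: 0.315
finger_force: 60.0
```

```bash
python3 - <<'E'
from h import *
s=pose();im=manip.capture('wrist');cv2.imwrite('pics/w4.png',im);C=cam('wrist',s)
for n in('control_box','cover_center','pry_blade'):
    for r in manip.trace(n,'wrist')[:1]:
        m=r['region'].astype(np.uint8);print(n,r['score'],r['point'],cv2.boundingRect(m));cv2.imwrite(f'/tmp/w4_{n}.png',m*255)
cv2.imwrite('pics/w4c.png',cv2.resize(im[0:240,180:480],(750,600),interpolation=cv2.INTER_CUBIC))
E
```

```text
t 12.0 pos [ 0.4396 -0.233   0.1476] yaw 0.5424 xz -0.005 zz -1.0 op 0.315 ff 59.98488485813141 F [ 1.1 -0.  -0.3]
pry_blade 0.77 [324.2, 156.8] (298, 0, 53, 315)
```

View pics/w4c.png

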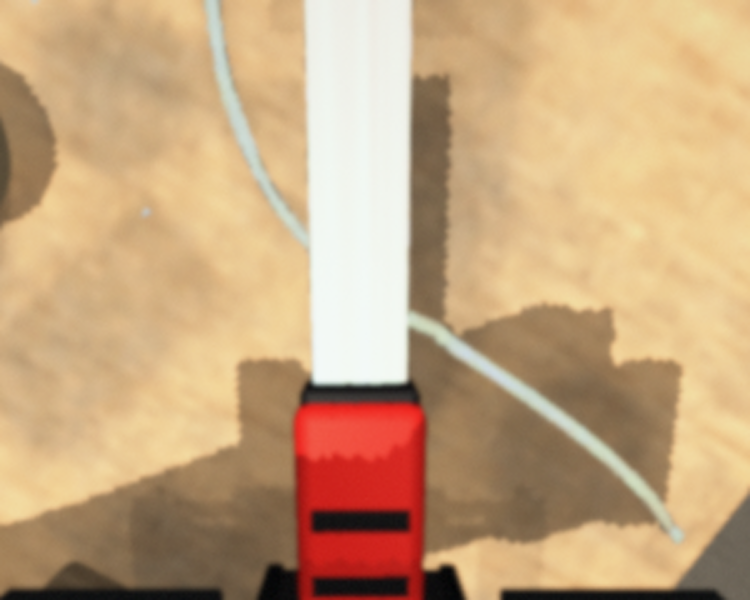

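>>> drive_tool:
  motion:
    - [[0,0,-30,0,0.15,0],[0,0,-60,0,0.3,0],[0,0,-80,0,0.45,0],[0,0,-80,0,0.5,0],[0,0,-80,0,0.5,0],[0,0,-80,0,0.5,0]]

```text
time: 12.95
tool_pos: [0.4426, -0.234, 0.2309]
orientation: [[0.75, 0.518, 0.411], [0.455, -0.856, 0.247], [0.48, 0.001, -0.877]]
ft_force: [-0.1, -0.4, -0.9]
opening: 0.311
finger_force: 60.0
```

```bash
python3 - <<'E'
from h import *
s=pose();im=manip.capture('wrist');cv2.imwrite('pics/w5.png',im);C=cam('wrist',s)
np.save('/tmp/w5.npy',np.r_[s['tool_pos'],np.ravel(s['orientation'])])
for n in('control_box','cover_center','notch','pry_blade'):
    for r in manip.trace(n,'wrist')[:1]:
        m=r['region'].astype(np.uint8);print(n,r['score'],r['point'],cv2.boundingRect(m));cv2.imwrite(f'/tmp/w5_{n}.png',m*255)
P=place(np.array([[-.06,.038,.109],[-.06,-.038,.109],[.06,.038,.109],[.06,-.038,.109],[-.06,.038,0],[-.06,-.038,0]]),.6567,-.1107,.527)
print(np.round(proj(P,C)))
cv2.imwrite('pics/w5c.png',cv2.resize(im[0:225,160:460],(800,600),interpolation=cv2.INTER_CUBIC))
E
```

```text
t 12.95 pos [ 0.4426 -0.234   0.2309] yaw 0.5449 xz 0.48 zz -0.877 op 0.311 ff 59.98505651950836 F [-0.1 -0.4 -0.9]
control_box 0.83 [350.4, 80.8] (297, 3, 65, 126)
cover_center 0.76 [351.3, 43.5] (344, 12, 10, 64)
notch 0.78 [352.3, 76.0] (297, 3, 66, 126)
pry_blade 0.66 [324.9, 155.4] (298, 0, 53, 314)
[[295.  86.]
 [360.  87.]
 [299.   1.]
 [359.   2.]
 [302. 128.]
 [351. 129.]]
```

View pics/w5c.png

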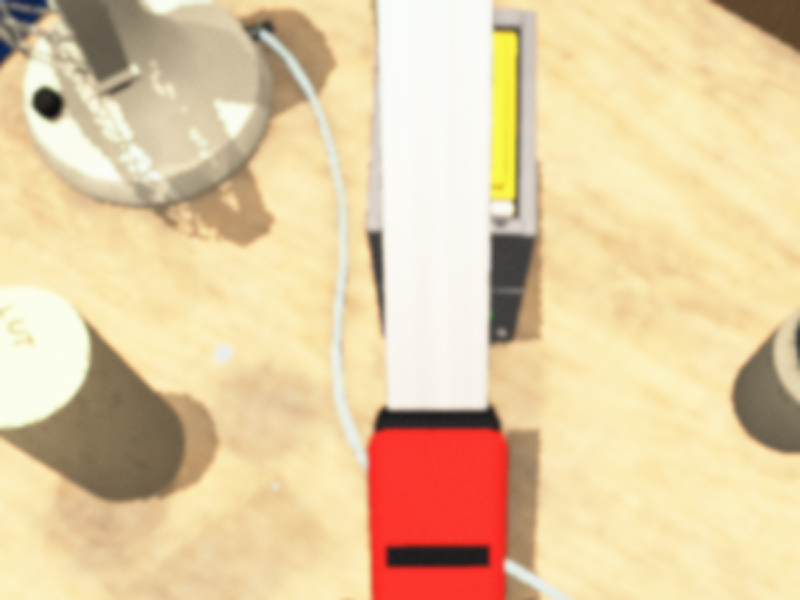

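```bash
python3 - <<'E'
from h import *
from scipy.optimize import least_squares
v=np.load('/tmp/w5.npy');C=cam('wrist',dict(tool_pos=v[:3],orientation=v[3:].reshape(3,3)))
P=np.array([[-.06,.038,.109],[-.06,-.038,.109],[.06,-.038,.109],[-.06,.038,0],[-.06,-.038,0]])
pk=np.array([[160+a/2.667-.3,b/2.667-.3] for a,b in((370,232),(535,234),(535,12),(385,337),(510,341))])
f=lambda v:(proj(place(P,*v[:3]),C)-pk).ravel()
r=least_squares(f,[.656,-.11,.53]);print(r.x,np.round(r.fun,1))
x,y,a=r.x
n=place(np.array([[-.06,0,.089]]),*r.x)[0];print('notch',n)
# blade axis in image: predicted from tool frame (tip 145 ahead) vs blade pixels
for n_ in('pry_blade',):
    m=cv2.imread('/tmp/w5_pry_blade.png',0)
    for row in(5,40,80,120,145):
        c=np.flatnonzero(m[row]);print(row,c.min(),c.max())
R=v[3:].reshape(3,3);g=v[:3]
for d in(60,80,100,140):
  for h in (.009,):print(d,proj([g+R@[d/1000,0,-h]],C))
# also scene/top corroboration
m=[cv2.imread(f'/tmp/m_scene_control_box.png',0)>0]
print('scene-only fit',fit(BOX,[(cam('scene'),m[0])],[x,y,a],(.005,.005,.05)))
# hover: axis handle z .0936
E
```

```text
[ 0.6580281  -0.11218316  0.52120531] [-1.9 -0.7  1.1 -0.1  0.5 -2.  -1.   1.7  1.4  1.3]
notch [ 0.60599492 -0.1420587   0.089     ]
5 302 344
40 304 344
80 304 343
120 304 342
145 306 341
60 [[324.01142603 145.25059303]]
80 [[323.97130732 105.4298289 ]]
100 [[323.92800524  62.44933559]]
140 [[323.83020476 -34.62481673]]
scene-only fit (array([ 0.65786408, -0.11424733,  0.52426993]), np.float64(0.3999835895754967))
```

```bash
python3 - <<'E'
from h import *
pose();a=.522;u=np.array([np.cos(a),np.sin(a),0]);n=np.array([.606,-.143,0])
P=lambda d,z:(n-u*(.147-d)+[0,0,z],ori(a))
plan(P(-.03,.15),P(-.02,.0868),P(.045,.0868))
E
```

```text
t 13.2 pos [ 0.4424 -0.2336  0.23  ] yaw 0.5443 xz 0.479 zz -0.878 op 0.319 ff 59.98494029045105 F [ 0.5  1.4 -1.3]
ROW [-29.6, 3.2, 74.9] [-0.006, -0.5, 0.022] n>= 1.3 2.7
ROW [-51.1, 3.4, 135.2] [-0.006, -0.5, 0.022] n>= 1.0 2.7
ROW [5.9, 4.9, 166.3] [-0.006, -0.5, 0.022] n>= 1.0 2.7
```

>>> drive_tool:
  motion:
    - [[-20,1,25,0,-0.15,0.01],[-30,3,50,0,-0.3,0.02],[-30,3,75,0,-0.45,0.022],[-30,3,75,-0.006,-0.5,0.022],[-40,3,105,-0.006,-0.5,0.022],[-51,3,135,-0.006,-0.5,0.022],[-51,3,135,-0.006,-0.5,0.022],[-51,3,135,-0.006,-0.5,0.022]]

```text
time: 14.2
tool_pos: [0.4611, -0.2269, 0.0879]
orientation: [[0.868, 0.497, 0.001], [0.497, -0.868, -0.001], [0.0, 0.001, -1.0]]
ft_force: [-0.2, 0.2, -0.6]
opening: 0.317
finger_force: 60.0
```

```bash
python3 - <<'E'
from h import *
s=pose();a=.522;u=np.array([np.cos(a),np.sin(a),0]);n=np.array([.606,-.143,0])
P=lambda d,z:(n-u*(.147-d)+[0,0,z],ori(a))
plan(P(-.02,.0868),P(.045,.0868))
im=manip.capture('wrist');C=cam('wrist',s);sc=manip.capture('scene')
k=place(box(-.06,.06,-.038,.038,0,.109),.658,-.113,.522);print(np.round(proj(k,C)).tolist())
A=cv2.resize(im[0:150,220:430],(560,400),interpolation=cv2.INTER_CUBIC);B=cv2.resize(sc[200:300,330:470],(560,400),interpolation=cv2.INTER_CUBIC)
A=A[:,:400];cv2.imwrite('pics/w6.png',np.hstack([cv2.resize(A,(400,400)),B[:,:400]]))
E
```

```text
t 14.2 pos [ 0.4611 -0.2269  0.0879] yaw 0.5199 xz 0.0 zz -1.0 op 0.317 ff 59.98474359512329 F [-0.2  0.2 -0.6]
ROW [0.4, -0.5, 1.1] [0.001, -0.0, -0.002] n>= 0.0 0.0
ROW [65.4, -0.6, 1.1] [0.001, -0.0, -0.002] n>= 1.0 0.0
[[374.0, -14.0], [421.0, -135.0], [272.0, -13.0], [222.0, -134.0], [382.0, -235.0], [462.0, -710.0], [262.0, -234.0], [177.0, -709.0]]
```

View pics/w6.png

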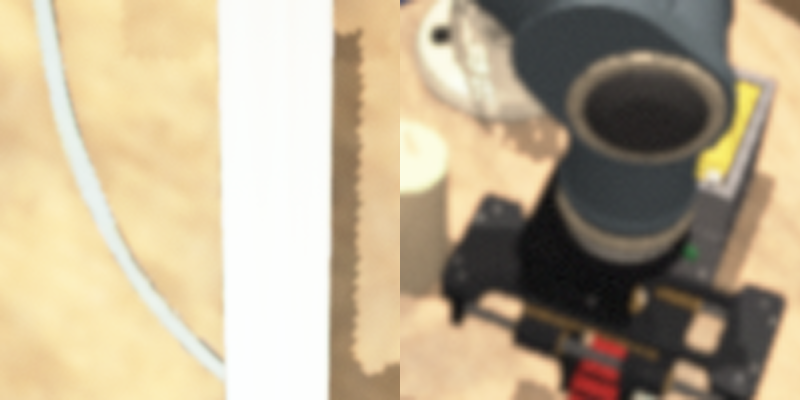

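>>> drive_tool:
  motion:
    - [[10,0,0.5,0,0,0],[18,0,0.5,0,0,0],[26,0,0.5,0,0,0],[33,0,0.5,0,0,0],[38,0,0.5,0,0,0]]

```text
time: 14.92
tool_pos: [0.4941, -0.2071, 0.0865]
orientation: [[0.867, 0.497, 0.0], [0.497, -0.867, -0.0], [-0.0, 0.0, -1.0]]
ft_force: [-0.2, 0.6, -0.8]
opening: 0.314
finger_force: 60.0
```

>>> drive_tool:
  motion:
    - [[8,0,0,0,0,0],[16,0,0,0,0,0],[24,0,0,0,0,0],[27,0,0,0,0,0]]

```text
time: 15.42
tool_pos: [0.5177, -0.1936, 0.0865]
orientation: [[0.867, 0.498, 0.0], [0.498, -0.867, -0.0], [0.0, 0.0, -1.0]]
ft_force: [0.2, 0.4, -1.9]
opening: 0.318
finger_force: 60.0
```

>>> drive_tool:
  motion:
    - [[0,0,3,0,0.02,0],[0.5,0,8,0,0.06,0],[0.8,0,12,0,0.1,0],[1.5,0,17,0,0.15,0],[2.5,0,22,0,0.2,0],[2.5,0,22,0,0.2,0]]

```text
time: 16.18
tool_pos: [0.5179, -0.1936, 0.0647]
orientation: [[0.851, 0.496, 0.172], [0.486, -0.868, 0.099], [0.198, -0.001, -0.98]]
ft_force: [-2.1, -0.0, 3.7]
opening: 0.316
finger_force: 60.0
```

>>> drive_tool:
  motion:
    - [[0.5,0,6,0,0.05,0],[0.9,0,11,0,0.1,0],[2,0,16,0,0.15,0],[2.9,0,21,0,0.2,0],[2.9,0,21,0,0.2,0]]

```text
time: 16.8
tool_pos: [0.524, -0.1903, 0.0439]
orientation: [[0.801, 0.495, 0.336], [0.456, -0.869, 0.193], [0.388, -0.001, -0.922]]
ft_force: [-0.5, 0.6, -0.2]
opening: 0.316
finger_force: 60.0
```

>>> drive_tool:
  motion:
    - [[0.4,0,4,0,0.04,0],[0.8,0,7,0,0.07,0],[0.8,0,7,0,0.07,0]]

```text
time: 17.18
tool_pos: [0.5279, -0.1884, 0.0382]
orientation: [[0.775, 0.496, 0.392], [0.442, -0.868, 0.224], [0.452, -0.0, -0.892]]
ft_force: [-0.6, -0.1, -0.7]
opening: 0.319
finger_force: 60.0
```

```bash
python3 - <<'E'
from h import *
pose();a=.522;u=np.array([np.cos(a),np.sin(a),0]);n=np.array([.606,-.143,0])
P=lambda d,z,p=0:(n-u*(.147-d)+[0,0,z],ori(a,p))
plan(P(.047,.065,.2),P(.045,.0868),P(-.05,.0868),P(-.05,.2))
E
```

```text
t 17.18 pos [ 0.5279 -0.1884  0.0382] yaw 0.5185 xz 0.452 zz -0.892 op 0.319 ff 59.9861204624176 F [-0.6 -0.1 -0.7]
ROW [3.5, -0.3, -28.3] [0.001, -0.269, -0.003] n>= 0.5 1.4
ROW [11.6, -0.3, -48.6] [0.0, -0.469, -0.003] n>= 0.4 2.5
ROW [-73.1, -0.0, -91.6] [0.0, -0.469, -0.003] n>= 1.5 2.5
ROW [-22.0, -0.1, -192.5] [0.0, -0.469, -0.003] n>= 1.8 2.5
```

>>> drive_tool:
  motion:
    - [[2,0,-15,0,-0.13,0],[3.5,0,-28,0,-0.27,0],[7,0,-39,0,-0.37,0],[11.6,0,-48.6,0,-0.47,0],[0,0,-55,0,-0.47,0],[-25,0,-67,0,-0.47,0],[-50,0,-80,0,-0.47,0],[-73,0,-92,0,-0.47,0],[-73,0,-92,0,-0.47,0]]

```text
time: 18.3
tool_pos: [0.4328, -0.2419, 0.0876]
orientation: [[0.87, 0.493, -0.001], [0.493, -0.87, -0.0], [-0.001, -0.0, -1.0]]
ft_force: [-0.1, 1.0, -0.2]
opening: 0.316
finger_force: 60.0
```

```bash
python3 - <<'E'
from h import *
pose();tp=cam('top')
for n,q in dict(c1=(560,215),c2=(610,247),c3=(700,252),c4=(735,262),ham1=(615,362),ham2=(640,385),ham3=(740,395),stump=(519,290)).items():print(n,np.round(ray([[160+q[0]/2.424,110+q[1]/2.424]],.01,tp)[0,:2],3))
plan(([.45,-.25,.14],ori(1.0)),([.43,-.26,.03],ori(1.57)),([.43,-.26,.005],ori(1.57)))
E
```

```text
t 18.3 pos [ 0.4328 -0.2419  0.0876] yaw 0.5151 xz -0.001 zz -1.0 op 0.316 ff 59.9860543012619 F [-0.1  1.  -0.2]
c1 [ 0.555 -0.097]
c2 [ 0.506 -0.173]
c3 [ 0.5  -0.31]
c4 [ 0.485 -0.363]
ham1 [ 0.332 -0.175]
ham2 [ 0.298 -0.212]
ham3 [ 0.285 -0.361]
stump [ 0.439 -0.032]
ROW [10.9, 15.5, -52.5] [-0.001, 0.001, -0.485] n>= 0.9 2.6
ROW [-11.3, 14.4, 57.6] [-0.001, 0.001, -1.055] n>= 1.8 5.6
ROW [-11.3, 14.4, 82.6] [-0.001, 0.001, -1.055] n>= 0.4 5.6
```

>>> drive_tool:
  motion:
    - [[0,5,-15,0,0,-0.18],[0,10,-30,0,0,-0.36],[0,15,-30,0,0,-0.54],[-5,15,-20,0,0,-0.72],[-11,15,0,0,0,-0.9],[-11,15,25,0,0,-1.05],[-11,14,50,0,0,-1.055],[-11,14,70,0,0,-1.055],[-11,14,80,0,0,-1.055],[-11,14,83,0,0,-1.055]]

```text
time: 19.55
tool_pos: [0.4333, -0.2581, 0.0041]
orientation: [[-0.005, 1.0, -0.0], [1.0, 0.005, -0.0], [-0.0, -0.0, -1.0]]
ft_force: [-1.2, -0.6, 2.0]
opening: 0.315
finger_force: 60.0
```

```bash
python3 - <<'E'
from h import *
pose();sc=manip.capture('scene');tp=manip.capture('top')
B=cv2.resize(sc[190:290,360:460],(400,400),interpolation=cv2.INTER_CUBIC);A=cv2.resize(tp[120:220,350:450],(400,400),interpolation=cv2.INTER_CUBIC)
cv2.imwrite('pics/v7.png',np.hstack([A,B]))
for c in('scene','top'):
  for r in manip.trace('cover_center',c)[:1]:
    m=r['region'].astype(np.uint8);print(c,r['score'],r['point'],cv2.boundingRect(m),m.sum())
E
```

```text
t 19.55 pos [ 0.4333 -0.2581  0.0041] yaw 1.5755 xz -0.0 zz -1.0 op 0.315 ff 59.99083399772644 F [-1.2 -0.6  2. ]
scene 0.72 [411.3, 224.4] (398, 217, 22, 27) 331
top 0.57 [399.7, 167.4] (385, 151, 27, 29) 429
```

View pics/v7.png

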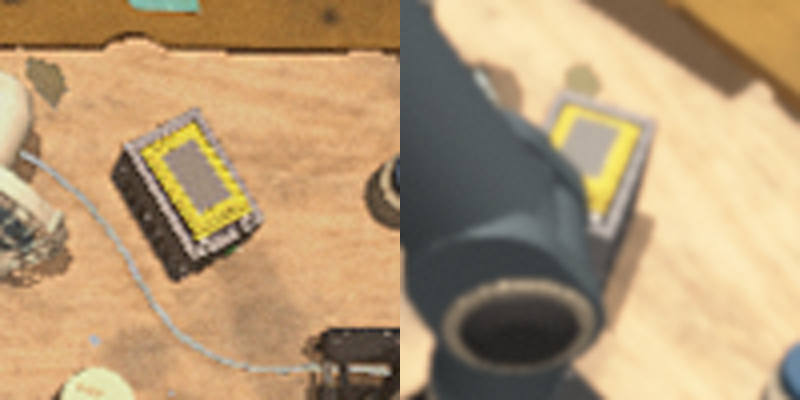

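>>> drive_tool:
  motion:
    - [[0,0,0,0,0,0],[0,0,0,0,0,0],[0,0,0,0,0,0],[0,0,0,0,0,0],[0,0,0,0,0,0],[0,0,-30,0,0,0],[0,0,-80,0,0,0],[0,0,-130,0,0,0],[0,0,-190,0,0,0]]
  grip: -1

```text
time: 20.88
tool_pos: [0.4323, -0.2578, 0.1955]
orientation: [[-0.004, 1.0, -0.001], [1.0, 0.004, 0.0], [0.0, -0.001, -1.0]]
ft_force: [0.9, 0.3, -0.5]
opening: 0.999
finger_force: 0.0
```

```bash
python3 - <<'E'
from h import *
pose();p=place(np.array([[-.05,0,.24]]),.658,-.113,.522)[0];print(p)
plan((p,ori(.522,0.1)))
E
```

```text
t 20.88 pos [ 0.4323 -0.2578  0.1955] yaw 1.5752 xz 0.0 zz -1.0 op 0.999 ff 0.0 F [ 0.9  0.3 -0.5]
[ 0.61465882 -0.13793074  0.24      ]
ROW [119.1, 182.8, -44.7] [-0.054, 0.091, 1.052] n>= 3.6 5.7
```

>>> drive_tool:
  motion:
    - [[20,30,-40,0,0,0.18],[40,65,-45,0,0,0.36],[60,95,-45,0,0,0.54],[80,125,-45,0,0,0.72],[100,160,-45,-0.02,0.05,0.9],[119,183,-45,-0.05,0.09,1.05],[119,183,-45,-0.05,0.09,1.05],[119,183,-45,-0.05,0.09,1.05]]

```text
time: 21.88
tool_pos: [0.6145, -0.1394, 0.2392]
orientation: [[0.861, 0.502, 0.083], [0.499, -0.865, 0.05], [0.096, -0.001, -0.995]]
ft_force: [-0.7, 0.2, -0.1]
opening: 1.001
finger_force: 0.0
```

```bash
python3 - <<'E'
from h import *
s=pose();im=manip.capture('wrist');C=cam('wrist',s);cv2.imwrite('pics/w8.png',im)
np.save('/tmp/w8.npy',np.r_[s['tool_pos'],np.ravel(s['orientation'])])
print('boxcorners',np.round(proj(place(np.array([[-.06,.038,.108],[-.06,-.038,.108],[.06,.038,.108],[.06,-.038,.108]]),.658,-.113,.522),C)).tolist())
for n,c in(('popped',.14),('fitted',0)):
  rear=np.array([.054,.098]); pts=[]
  for d,z in((-.101,0),(-.101,.005),(-.096,.014),(-.008,.014)):
    x=rear[0]+d*np.cos(c)-z*-np.sin(c)*1;zz=rear[1]-d*np.sin(c)+z*np.cos(c);x=rear[0]+d*np.cos(c)+z*np.sin(c)
    pts+= [[x,.028,zz],[x,-.028,zz]]
  print(n,np.round(proj(place(np.array(pts),.658,-.113,.522),C)).tolist())
for r in manip.trace('cover_center','wrist')[:1]:
    m=r['region'].astype(np.uint8);print(r['score'],r['point'],cv2.boundingRect(m))
cv2.imwrite('pics/w8c.png',cv2.resize(im[60:300,200:440],(600,600),interpolation=cv2.INTER_CUBIC))
E
```

```text
t 21.88 pos [ 0.6145 -0.1394  0.2392] yaw 0.5255 xz 0.096 zz -0.995 op 1.001 ff 0.0 F [-0.7  0.2 -0.1]
boxcorners [[288.0, 208.0], [359.0, 209.0], [285.0, 91.0], [362.0, 91.0]]
popped [[296.0, 196.0], [350.0, 196.0], [296.0, 197.0], [350.0, 197.0], [295.0, 192.0], [351.0, 192.0], [295.0, 103.0], [352.0, 103.0]]
fitted [[298.0, 195.0], [349.0, 195.0], [297.0, 196.0], [349.0, 196.0], [296.0, 193.0], [350.0, 193.0], [295.0, 105.0], [352.0, 105.0]]
0.9 [325.2, 150.3] (295, 102, 57, 97)
```

View pics/w8c.png

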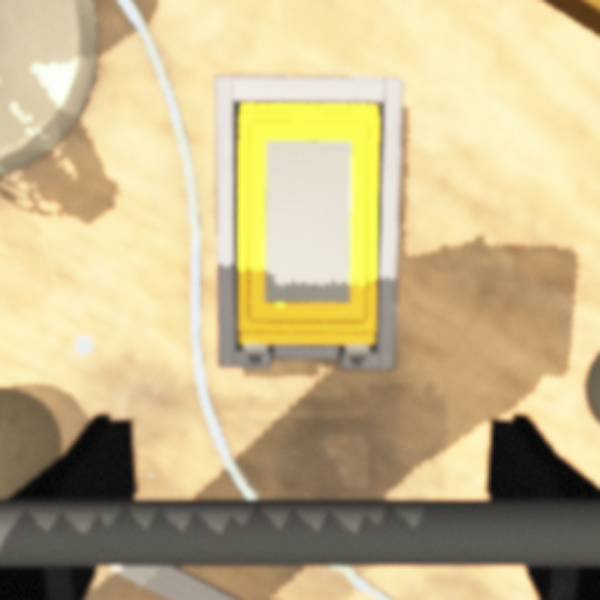

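```bash
python3 - <<'E'
from h import *
s=pose()
Q=lambda x,z,p=-.14:(place(np.array([[x,0,z]]),.658,-.1135,.522)[0],ori(.522,p))
plan(Q(-.027,.16),Q(-.027,.1115))
E
```

```text
t 21.98 pos [ 0.6146 -0.1397  0.2395] yaw 0.5238 xz 0.097 zz -0.995 op 0.997 ff 0.0 F [-0.5 -0.2  0.3]
ROW [15.8, -0.9, 81.4] [-0.001, -0.238, 0.002] n>= 1.3 1.3
ROW [11.1, -0.9, 129.7] [-0.001, -0.238, 0.002] n>= 0.8 1.3
```

>>> drive_tool:
  motion:
    - [[10,-1,40,0,-0.12,0],[16,-1,81,0,-0.24,0],[13,-1,110,0,-0.24,0],[11,-1,125,0,-0.24,0],[11,-1,129,0,-0.24,0],[11,-1,129,0,-0.24,0]]

```text
time: 22.72
tool_pos: [0.6356, -0.1266, 0.1134]
orientation: [[0.858, 0.5, -0.121], [0.495, -0.866, -0.069], [-0.14, -0.0, -0.99]]
ft_force: [0.1, -0.2, 0.9]
opening: 1.003
finger_force: 0.0
```

>>> drive_tool:
  motion:
    - [[0,0,0,0,0,0],[0,0,0,0,0,0],[0,0,0,0,0,0],[0,0,0,0,0,0],[0,0,0,0,0,0],[0,0,0,0,0,0],[0,0,0,0,0,0]]
  grip: 1
  grip_force: 40

```text
time: 23.6
tool_pos: [0.6354, -0.1255, 0.1122]
orientation: [[0.857, 0.501, -0.123], [0.496, -0.866, -0.069], [-0.141, -0.002, -0.99]]
ft_force: [-0.2, 0.5, 2.6]
opening: 0.636
finger_force: 40.0
```

>>> drive_tool:
  motion:
    - [[0,0,0,0,0,0],[-4,0,-0.5,0,0,0],[-8,0,-1,0,0,0],[-12,0,-1.5,0,0,0],[-13,0,-4,0,0,0]]
  grip_force: 60

```text
time: 24.22
tool_pos: [0.6241, -0.1321, 0.1178]
orientation: [[0.857, 0.5, -0.124], [0.495, -0.866, -0.069], [-0.142, -0.002, -0.99]]
ft_force: [-0.6, 0.3, -0.6]
opening: 0.634
finger_force: 60.0
```

>>> drive_tool:
  motion:
    - [[-2,0,-10,0,0,0],[-3,0,-25,0,0,0],[-5,0,-50,0,0,0],[-8,0,-80,0,0,0],[-8,0,-80,0,0,0]]

```text
time: 24.85
tool_pos: [0.6298, -0.1306, 0.2019]
orientation: [[0.858, 0.501, -0.116], [0.496, -0.866, -0.07], [-0.136, 0.003, -0.991]]
ft_force: [0.1, 0.4, -1.0]
opening: 0.634
finger_force: 60.0
```

```bash
python3 - <<'E'
from h import *
s=pose();print(np.round(s['joints'],2))
im=manip.capture('wrist');cv2.imwrite('pics/w9.png',im);k=manip.calibration('wrist');T=np.array(k['tool_from_camera']);C=(k,T[:3,3],T[:3,:3])
def show(x0,pit):
  pass
for r in manip.trace('cover_center','wrist')[:1]:
    m=r['region'].astype(np.uint8);print(r['score'],r['point'],cv2.boundingRect(m))
    ys,xs=m.nonzero()
    for y in range(ys.min(),ys.max(),10):
        c=xs[ys==y];print(y,c.min(),c.max(),np.round(ray([[c.min(),y],[c.max()+1,y]],-.0113,C)[:,:2]*1000,1).tolist())
tp=cam('top');
for q in((362,100),(375,130),(430,195),(500,190)):
  print(q,[np.round(ray([[160+q[0]/2.424,110+q[1]/2.424]],z,tp)[0,:2],3).tolist() for z in(.12,.2,.28)])
plan(([.5,-.12,.3],ori(.4,-.14)),([.43,.0,.32],ori(.3,-.07)),([.44,.16,.32],ori(.03)),([.571,.261,.2],ori(.033)),([.571,.261,.06],ori(.033)))
E
```

```text
t 24.85 pos [ 0.6298 -0.1306  0.2019] yaw 0.5243 xz -0.136 zz -0.991 op 0.634 ff 59.99328911304474 F [ 0.1  0.4 -1. ]
[-0.18  0.51  0.42  1.58 -0.11  1.2  -0.81]
0.93 [325.9, 178.7] (273, 105, 106, 156)
105 289 303 [[80.5, -17.6], [80.4, -10.1]]
115 274 377 [[75.6, -25.3], [75.6, 27.1]]
125 273 378 [[70.7, -26.1], [70.7, 27.9]]
135 273 377 [[65.8, -26.3], [65.7, 27.7]]
145 273 377 [[60.7, -26.6], [60.6, 27.9]]
155 274 376 [[55.5, -26.3], [55.4, 27.7]]
165 274 375 [[50.2, -26.6], [50.2, 27.4]]
175 275 375 [[44.8, -26.3], [44.8, 27.7]]
185 275 375 [[39.3, -26.6], [39.3, 27.9]]
195 276 374 [[33.7, -26.3], [33.7, 27.7]]
205 276 373 [[28.0, -26.6], [27.9, 27.4]]
215 277 373 [[22.1, -26.3], [22.1, 27.7]]
225 277 372 [[16.2, -26.5], [16.1, 27.4]]
235 279 371 [[10.1, -25.7], [10.0, 27.1]]
245 278 371 [[3.8, -26.5], [3.8, 27.4]]
255 279 370 [[-2.5, -26.3], [-2.5, 27.1]]
(362, 100) [[0.702, 0.207], [0.678, 0.203], [0.653, 0.2]]
(375, 130) [[0.658, 0.187], [0.636, 0.185], [0.614, 0.182]]
(430, 195) [[0.562, 0.107], [0.546, 0.109], [0.53, 0.112]]
(500, 190) [[0.571, 0.007], [0.554, 0.015], [0.537, 0.023]]
ROW [-118.7, -72.7, -85.6] [0.016, 0.001, 0.124] n>= 2.6 0.7
ROW [-122.0, -211.7, -105.1] [0.022, 0.071, 0.224] n>= 2.2 1.3
ROW [-34.0, -345.2, -117.4] [0.033, 0.139, 0.494] n>= 2.6 2.8
ROW [145.2, -366.8, -21.7] [0.033, 0.139, 0.491] n>= 3.3 2.7
ROW [164.9, -366.6, 116.9] [0.033, 0.139, 0.491] n>= 2.2 2.7
```

```bash
python3 - <<'E'
from h import *
plan(([.5,-.12,.3],ori(.4,-.14)),([.43,.0,.33],ori(.3,-.07)),([.43,.17,.33],ori(0,0)),([.49,.275,.2],ori(-.35)))
E
```

```text
ROW [-118.7, -72.7, -85.6] [0.016, 0.001, 0.124] n>= 2.6 0.7
ROW [-123.4, -211.7, -115.0] [0.022, 0.071, 0.224] n>= 2.3 1.3
ROW [-39.0, -358.8, -126.8] [0.036, 0.138, 0.524] n>= 2.7 2.9
ROW [82.7, -419.5, -12.7] [0.06, 0.133, 0.873] n>= 2.8 4.7
```

>>> drive_tool:
  motion:
    - [[-40,-24,-30,0,0,0.04],[-80,-48,-58,0.01,0,0.08],[-119,-73,-86,0.016,0,0.12],[-121,-120,-96,0.02,0.025,0.16],[-122,-166,-106,0.02,0.05,0.2],[-123,-212,-115,0.022,0.07,0.22],[-100,-250,-118,0.026,0.09,0.3],[-70,-305,-122,0.03,0.12,0.42],[-39,-355,-126,0.036,0.138,0.52],[-39,-359,-127,0.036,0.138,0.524]]

```text
time: 26.2
tool_pos: [0.4283, 0.1745, 0.3285]
orientation: [[1.0, 0.008, -0.004], [0.008, -1.0, -0.001], [-0.004, 0.001, -1.0]]
ft_force: [0.2, -0.6, -1.7]
opening: 0.633
finger_force: 60.0
```

```bash
python3 - <<'E'
from h import *
s=pose();print(np.round(s['joints'],2))
plan(([.49,.275,.22],ori(-.35)),([.535,.265,.12],ori(-.35)),([.5696,.2594,.05],ori(-.35)))
im=manip.capture('wrist');k=manip.calibration('wrist')
for r in manip.trace('tray_floor','wrist')[:1]:
    m=r['region'].astype(np.uint8);print(r['score'],r['point'],cv2.boundingRect(m))
E
```

```text
t 26.2 pos [0.4283 0.1745 0.3285] yaw 0.0081 xz -0.004 zz -1.0 op 0.633 ff 59.99363958835602 F [ 0.2 -0.6 -1.7]
[-0.66  0.03  0.19  1.87 -0.01  1.25 -2.03]
ROW [63.0, -100.1, 108.2] [0.001, 0.004, 0.358] n>= 2.6 1.9
ROW [108.3, -89.8, 208.0] [0.001, 0.004, 0.358] n>= 1.8 1.9
ROW [143.1, -83.9, 277.9] [0.001, 0.004, 0.358] n>= 1.3 1.9
0.78 [268.2, 45.3] (224, 0, 88, 96)
```

Arm has margin. Move to the tray approach pose and measure the tray there.

>>> drive_tool:
  motion:
    - [[20,-40,30,0,0,0.12],[40,-80,70,0,0,0.24],[63,-100,108,0,0,0.358],[80,-97,150,0,0,0.358],[95,-93,180,0,0,0.358],[108,-90,205,0,0,0.358],[108,-90,205,0,0,0.358]]

```text
time: 27.18
tool_pos: [0.5377, 0.2566, 0.1226]
orientation: [[0.935, -0.354, -0.005], [-0.354, -0.935, -0.004], [-0.003, 0.006, -1.0]]
ft_force: [-0.0, -0.3, -0.0]
opening: 0.633
finger_force: 60.0
```

```bash
python3 - <<'E'
from h import *
s=pose();print(np.round(s['joints'],2))
im=manip.capture('wrist');cv2.imwrite('pics/w10.png',im);C=cam('wrist',s)
r=manip.trace('tray_floor','wrist')
for r in r[:1]:
    m=r['region'].astype(np.uint8);print(r['score'],r['point'],cv2.boundingRect(m))
    h=cv2.convexHull(np.argwhere(m)[:,::-1].astype(np.int32))[:,0];h=cv2.approxPolyDP(h[:,None],3,True)[:,0]
    print(h.tolist());print(np.round(ray(h,.026,C)[:,:2],3).tolist())
k=place(np.array([[x,y,.026] for x in(-.08,.08) for y in(-.06,.06)]),.608,.2585,.033);print(np.round(k,3).tolist(),np.round(proj(k,C)).tolist())
plan(([.5696,.2594,.05],ori(-.35)),([.5696,.2594,.012],ori(-.35)))
E
```

```text
t 27.18 pos [0.5377 0.2566 0.1226] yaw -0.3623 xz -0.003 zz -1.0 op 0.633 ff 59.99307632446289 F [-0.  -0.3 -0. ]
[-0.65  0.45  0.18  1.83 -0.1   0.88 -2.36]
0.92 [268.9, 79.9] (188, 0, 198, 224)
[[385, 179], [269, 223], [188, 60], [189, 55], [305, 0], [324, 0]]
[[0.534, 0.198], [0.533, 0.315], [0.687, 0.319], [0.69, 0.316], [0.693, 0.213], [0.688, 0.199]]
[[0.53, 0.196, 0.026], [0.526, 0.316, 0.026], [0.69, 0.201, 0.026], [0.686, 0.321, 0.026]] [[388.0, 182.0], [271.0, 229.0], [321.0, -2.0], [187.0, 63.0]]
ROW [29.3, -11.5, 75.2] [0.001, 0.001, -0.01] n>= 1.3 0.1
ROW [29.3, -11.6, 113.2] [0.001, 0.001, -0.01] n>= 0.6 0.1
```

>>> drive_tool:
  motion:
    - [[16,-6,35,0,0,0],[31,-11,70,0,0,0],[31,-11,90,0,0,0],[31,-11,103,0,0,0],[31,-11,108,0,0,0],[31,-11,108,0,0,0]]

```text
time: 28.02
tool_pos: [0.5708, 0.2599, 0.0175]
orientation: [[0.937, -0.35, -0.0], [-0.35, -0.937, 0.001], [-0.0, -0.0, -1.0]]
ft_force: [1.0, -0.3, -0.8]
opening: 0.634
finger_force: 60.0
```

>>> drive_tool:
  motion:
    - [[0,0,2,0,0,0],[0,0,3,0,0,0],[0,0,4,0,0,0]]

```text
time: 28.4
tool_pos: [0.5709, 0.2596, 0.0131]
orientation: [[0.936, -0.351, -0.0], [-0.351, -0.936, 0.0], [-0.001, -0.0, -1.0]]
ft_force: [-0.1, 0.3, -1.5]
opening: 0.634
finger_force: 60.0
```

>>> drive_tool:
  motion:
    - [[0,0,1,0,0,0],[0,0,2,0,0,0],[0,0,3,0,0,0],[0,0,3,0,0,0]]

```text
time: 28.9
tool_pos: [0.5707, 0.2595, 0.0098]
orientation: [[0.936, -0.351, -0.001], [-0.351, -0.936, -0.0], [-0.001, 0.0, -1.0]]
ft_force: [0.1, -1.0, -0.5]
opening: 0.635
finger_force: 60.0
```

>>> drive_tool:
  motion:
    - [[0,0,1,0,0,0],[0,0,2,0,0,0],[0,0,2,0,0,0]]

```text
time: 29.28
tool_pos: [0.5708, 0.2595, 0.0079]
orientation: [[0.937, -0.351, -0.001], [-0.351, -0.937, 0.0], [-0.001, 0.0, -1.0]]
ft_force: [-1.1, 0.0, -0.6]
opening: 0.63
finger_force: 60.0
```

>>> drive_tool:
  motion:
    - [[0,0,1,0,0,0],[0,0,1.5,0,0,0],[0,0,1.5,0,0,0]]

```text
time: 29.65
tool_pos: [0.5709, 0.2595, 0.0077]
orientation: [[0.936, -0.351, -0.001], [-0.351, -0.936, 0.0], [-0.001, -0.0, -1.0]]
ft_force: [-2.5, -2.0, 8.5]
opening: 0.635
finger_force: 60.0
```

>>> drive_tool:
  motion:
    - [[0,0,-0.5,0,0,0],[0,0,-0.5,0,0,0],[0,0,-0.5,0,0,0],[0,0,-0.5,0,0,0]]
  grip: -0.45

```text
time: 30.15
tool_pos: [0.5707, 0.2594, 0.0067]
orientation: [[0.936, -0.351, -0.001], [-0.351, -0.936, -0.0], [-0.001, 0.0, -1.0]]
ft_force: [-0.4, 0.3, 0.0]
opening: 0.72
finger_force: 0.0
```

>>> drive_tool:
  motion:
    - [[0,0,-10,0,0,0],[0,0,-30,0,0,0],[-10,3,-60,0,0,0],[-30,10,-120,0,0,0],[-40,12,-170,0,0,0],[-40,12,-170,0,0,0]]

```text
time: 30.9
tool_pos: [0.5316, 0.2641, 0.1835]
orientation: [[0.937, -0.35, 0.009], [-0.35, -0.937, 0.007], [0.006, -0.009, -1.0]]
ft_force: [0.4, 0.1, 0.4]
opening: 0.724
finger_force: 0.0
```

```bash
python3 - <<'E'
from h import *
s=pose();C=cam('wrist',s);im=manip.capture('wrist');cv2.imwrite('pics/w11.png',im)
for r in manip.trace('cover_center','wrist')[:1]:
    m=r['region'].astype(np.uint8);print(r['score'],r['point'],cv2.boundingRect(m))
    q=cv2.minAreaRect(np.argwhere(m)[:,::-1].astype(np.float32));b=ray(cv2.boxPoints(q),.015,C)
    print(np.round(b[:,:2],3).tolist(),b.mean(0),np.linalg.norm(np.diff(b,axis=0),axis=1))
for c in('top','scene'):
  manip.capture(c)
  for n,z in(('pry_handle',.011),('cover_center',.015),('jar',.05),('stump',.06)):
    for r in manip.trace(n,c)[:1]:print(c,n,round(r['score'],2),r['point'],ray([r['point']],z,cam(c))[0])
E
```

```text
t 30.9 pos [0.5316 0.2641 0.1835] yaw -0.3575 xz 0.006 zz -1.0 op 0.724 ff 0.0 F [0.4 0.1 0.4]
0.9 [319.6, 117.3] (293, 74, 51, 93)
[[0.654, 0.256], [0.635, 0.206], [0.542, 0.239], [0.562, 0.293]] [0.59805304 0.24853331 0.015     ] [0.05343411 0.09915869 0.05814679]
top pry_handle 0.85 [422.0, 230.5] [ 0.43730554 -0.2086067   0.011     ]
top cover_center 0.58 [305.7, 180.9] [0.61893125 0.22339151 0.015     ]
top jar 0.75 [454.5, 168.4] [ 0.66431158 -0.32673788  0.05      ]
top stump 0.83 [370.1, 223.8] [ 0.45431999 -0.01203115  0.06      ]
scene pry_handle 0.95 [369.4, 319.5] [ 0.43332058 -0.23278623  0.011     ]
scene cover_center 0.56 [318.7, 191.0] [0.60051182 0.24530266 0.015     ]
scene jar 0.93 [460.7, 290.9] [ 0.66727243 -0.32439272  0.05      ]
scene stump 0.6 [332.3, 250.5] [ 0.46550644 -0.02251954  0.06      ]
```

```bash
python3 -c "
from plant import manip
print(manip.hand_in())"
```

```text
the job is handed in; nothing more can be done
None
```

I finished the job and handed it in at about 31 s. By my camera measurements the cover lies flat in the tray, about 14 mm (x) and 10 mm (y) off its centre, and the pry tool lies flat on the bench. The jar and plaster cylinder read within about 15 mm of their starting spots and I did not re-measure the sanding block; `hand_in()` returned no verdict.

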